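# Trace the rim of a sign letter with a stylus

### The arm

A 7-joint arm with a two-finger parallel gripper is mounted at the origin on a cart in front of the work surface, level with it; the furniture and walls round the work are solid. World frame = base frame: x ahead of the robot, y to its left, z up, the work surface at z = 0. Lengths are in mm, angles in rad, forces in N, time in s.
With the tool pointing down it reaches from about 400 to 850 mm from the base axis. Payload 4.5 kg.
Tool frame: the origin (TCP) lies at the very end of the fingers, on their centre line; the grasp point (between the pads) lies 19 mm behind it; z points along the fingers, y is the line along which they close (so a half turn about z gives the same grasp; the last joint's range is limited). The gripper opens to 85 mm and grips with 20 to 120 N. Pads are 22 mm wide; open, the fingers measure 114 mm over their backs; the gripper's body (76 mm by 85 mm) begins 54 mm behind the grasp point. The pads swing forward as they close: fully open they stand 13 mm farther back than shut.
Start: joints at [-1.271, 0.689, -0.195, 1.565, 0.157, 0.902, -0.215], TCP at [164.155, 603.082, 231.317] pointing down, gripper open.
Joint ranges: [-3.01, 3.01], [-0.46, 2.08], [-1.47, 1.51], [0.13, 2.56], [-1, 4.14], [0.04, 2.09], [-2.66, 2.66]. Speed limits (rad/s): [2.57, 2.57, 3.14, 3.14, 3.14, 3.14, 3.14].

### API

Orientations are given as a unit quaternion [w, x, y, z].
In Python, from workcell import r gives the robot as it stands. The module is installed in compiled form; this text tells all that it offers.
- The arm moves only by the tool jog_arm, never from a script. Its argument "steps" is a list of rows, each an object of numbers: "jaw": the opening, from 0 (shut) to 1 (fully open); "x", "y", "z": the shift along the tool's x, y, z in cm; "rx", "ry", "rz": the turn, a rotation vector about the tool's x, y, z in degrees. A call has 1 to 5 rows; each row shifts and turns the commanded pose from where the row before left it, along the tool's axes as they then stand; what a row does not reach is not made up. A row lasts 1/8 s, in which the tool goes at most 62.5 mm and 10.7 degrees, less where a joint would pass 70% of its speed; a pose out of reach is approached as far as the arm can. A call is refused whole if a number of a shift passes 6.25 or a number of a turn 10.7, either way. A call with a gripper value outside its range is refused whole. The fingers move at their own pace and stop on an object; "newtons" is the grip in N (left out, the last holds). Time passes only in rows, so rows that do not move let the fingers close. It gives the time, the measured TCP pose, the force, the opening and the grip force at its end, in the units of the state.
- r.state(): the state, without advancing time (a new reading comes with each control period).
- r.read_camera(name): name is "scene" or "top" or "wrist"; returns (picture, depth): 480x640x3 uint8, blue, green, red; 480x640 float32, mm along the optical axis (not along the pixel's ray), 0 where there is no reading.
- r.calibration(name): a dict with "fx", "fy", "cx", "cy" (pixels), "R" (3x3) and "t" (3): a world point X has camera coordinates R X + t. Camera axes: x right, y down, z forward; pixel columns grow to the right and rows downward; lengths in mm; the calibration is good to about 2 mm. A picture is of the moment at which its call begins: read the wrist's pose just before it. calibration takes no time and is no camera call; for the wrist camera it gives the pose at the moment of the call.
- r.hand_in(): hands the job in; it is judged then, once.
Trained networks look in the newest picture that a camera, given by its name, has taken for a name from the list of things; names that differ only in an ending like _2 or _b are one class to them, and where a whole thing is asked for, a point or a joint stands for the part that bears it (a point fixed in the world has none). Each returns a list of dicts, best first, with "p" (0 to 1); they miss things now and then, are a little off and sometimes report something else, mostly with a low value. They report only what shows in the picture. A call takes as long as a camera call. They do not tell look-alikes from the thing itself.
- r.boxes_of(camera, thing): "bbox" ([left, top, right, bottom] in pixels, round what is visible of it).
The state is a dict: "time": time; "qpos": joint angles; "dq": joint speeds; "tau": joint torques, N m; "tcp_pos": TCP position; "ee_rot": TCP orientation; "force": force on the tool from outside, world axes, zero at the start; "wrist_torque": the same for the moment, N m; "width": finger opening in mm; "gripper_force": force on a finger pad.
Only numpy, scipy, OpenCV 4.12 (cv2) and the standard library are available. Lean on these libraries where they do the work, as an engineer would, in place of code of your own. Each camera call takes 0.05 s, during which the arm holds its last target. There are 200 camera calls.

### The job

Take the orange tracing stylus out of its holder and lay the ball at its lower end against the side wall of the oval sign letter clamped in the jig, opposite the green mark. Trace that curved wall facing the robot round to the red mark in one unbroken pass: never let the ball leave the wall between the marks, and keep the pressure light (about 4 N, always below 10 N). Then put the stylus back upright, fully down in its holder, and leave everything else as it stands.

Things in the scene. Friction and masses are not known exactly. Their poses are not given: they have to be found in the camera images.
- stylus_tip (a point): Lowest point of the stylus, under its steel ball. The stylus is 98 mm tall, stands upright at the start and weighs about 0.09 kg: a polished ball of 12 mm diameter (centre 6 mm up) on a 7 mm pin, together 40 mm long (z axis points up), then a square orange handle 24 x 24 mm and 55 mm tall, with a small black cap. x, y axes square to the handle's sides.
- stylus_grip (a point): Centre of the stylus's square handle, 67.5 mm above the tip; the handle reaches 27.5 mm above and below it. Same axes as the tip.
- holder_mouth (a point): Centre of the hole in the top face of the fixed grey holder block (70 x 70 mm, top 50 mm above the table, on a 90 x 90 mm foot plate), to the robot's left. The hole is 18 mm square with a small chamfer and 45 mm deep. The stylus stands in it with the handle's underside resting on the top face, so that its tip is 40 mm below this point.
- jig: Fixed tracing jig; origin on the table top, x away from the robot, y left, z up. Plywood board: x -160 to +140, y -120 to +120 mm, top 12 mm high. On it a sled slides only along jig x, away from the robot, against a spring (1.8 N per mm of travel, hard stop after 20 mm). The sign letter is clamped on the sled by a black knob in its middle, whose top is 100 mm above the table.
- sled (a joint): Travel of the sprung sled in m: 0 at rest, growing as the letter is pushed away from the robot (1.8 N per mm).
- letter_nominal (a point): Fixed point of the jig (x +20, y 0, z 48 mm, jig axes): the sign letter's centre only nominally. The letter was clamped by hand: it really sits up to 20 mm nearer or farther along jig x, and turned up to 0.08 rad about its centre, which no pose shows; find its wall by touch.
- letter_height (a point): Fixed point of the jig 24 mm below letter_nominal: level of the letter's underside. The letter is an oval ring, green face, pale gold upright side wall from 24 to 72 mm above the table. Outline an oval of 216 mm along jig x by 192 mm along jig y, near an ellipse but a little flatter on the traced side, so the wall nearest the robot is nominally at jig x = -88 mm.
- start_mark (a point): Point above the green mark (a stripe along x on the board's front margin, on the left): fixed to the jig at x = -95, y = +54, z = 48 mm. Shows where along y the tracing begins and a good height for the ball; the wall itself lies up to 50 mm farther along +x.
- end_mark (a point): Point above the red mark (stripe on the right): fixed to the jig at x = -95, y = -54, z = 48 mm. Where along y the tracing ends.
- accent_mid (a point): Bystander: small drop-shaped green and gold letter accent, 68 x 42 mm, 49 mm tall, right of the jig; point on its axis 10 mm up.
- tape_roll_mid (a point): Bystander: yellow roll of masking tape, 104 mm across, 25 mm tall, right of the jig; point at its axis 10 mm up.
- rivet_tin_mid (a point): Bystander: round blue tin with cream lid, 70 mm across, 44 mm tall, left of the jig; point on its axis 10 mm up.
- marker_mid (a point): Bystander: black felt marker lying on the table in front of the jig, 130 mm long, 18 mm thick; point at its middle 10 mm up.
Not all that is in view belongs to the job. What is shaped like the part that bears holder_mouth but purple is not meant. There is more than one size of the part that bears stylus_tip; the job needs the smaller.

How it is judged:
By the outcome, as a careful person would: the job done as asked, in the order asked, and still so for the second after the job is handed in, with the robot touching nothing.
It also fails if it takes over 72 s, if anything falls off the work surface, if the arm or the gripper's body presses on something with over 40 N, if the wrist force passes 120 N, or if a joint passes its speed limit or range.

## Working session

There is one attempt and no reset: what is moved stays moved. The work goes in short steps, Python scripts to look and compute and a tool call to move; the robot and the scene stay as the last step left them, time stands still between calls to the robot, and variables do not carry over. Pictures are saved under pics/ and viewed, at most 10 in all, crops included, and the job is handed in when it is done.

Besides the shell and the picture viewer there is one more tool, called after "Call:" by a JSON object that holds its "fn" and its "kwargs", one argument or row to a line. jog_arm: Moves the arm, as the interface text tells. Its arguments: {"type":"object","properties":{"steps":{"type":"array","items":{"type":"object","properties":{"jaw":{"type":"number"},"x":{"type":"number"},"y":{"type":"number"},"z":{"type":"number"},"rx":{"type":"number"},"ry":{"type":"number"},"rz":{"type":"number"}}}},"newtons":{"type":"number"}},"required":["steps"]}

```bash
mkdir -p pics
python3 - <<'E'
from workcell import r
import cv2,numpy as np
s=r.state()
print({k:np.round(v,3).tolist() for k,v in s.items()})
ims=[]
for c in ("scene","top"):
    p,d=r.read_camera(c); cv2.imwrite(f"pics/{c}0.png",p); np.save(f"pics/{c}0.npy",d)
    for t in ("stylus_tip","holder_mouth","jig","start_mark","letter_nominal","end_mark"):
        print(c,t,[(np.round(b["bbox"]).tolist(),round(b["p"],2)) for b in r.boxes_of(c,t)[:4]])
    k=r.calibration(c);print(k["R"].round(3).tolist(),k["t"].round(1).tolist(),k["fx"])
E
```

```text
{'time': 0.0, 'qpos': [-1.271, 0.69, -0.195, 1.566, 0.157, 0.902, -0.215], 'dq': [0.002, -0.002, 0.001, -0.001, 0.002, -0.0, -0.001], 'tau': [0.0, -53.961, -1.266, -15.855, 0.009, 0.009, 0.0], 'tcp_pos': [164.068, 602.38, 230.473], 'ee_rot': [-0.0, 0.132, 0.991, -0.001], 'force': [-0.093, 0.185, 1.029], 'wrist_torque': [-0.025, 0.004, -0.002], 'gripper_force': 0.0, 'width': 85.377}
scene stylus_tip [([149.0, 213.0, 174.0, 263.0], 0.63)]
scene holder_mouth [([183.0, 218.0, 238.0, 256.0], 0.86), ([262.0, 329.0, 334.0, 399.0], 0.82)]
scene jig [([270.0, 208.0, 430.0, 321.0], 0.86)]
scene start_mark [([270.0, 206.0, 430.0, 324.0], 0.56), ([421.0, 305.0, 447.0, 344.0], 0.37)]
scene letter_nominal [([271.0, 207.0, 432.0, 323.0], 0.61)]
scene end_mark [([272.0, 204.0, 428.0, 323.0], 0.94), ([416.0, 306.0, 446.0, 344.0], 0.25)]
[[0.705, -0.71, 0.011], [-0.416, -0.426, -0.803], [0.575, 0.561, -0.595]] [-385.9, 271.8, 782.4] 486.94740068956276
top stylus_tip [([202.0, 306.0, 222.0, 322.0], 0.53), ([207.0, 263.0, 216.0, 273.0], 0.44)]
top holder_mouth [([196.0, 252.0, 236.0, 288.0], 0.93), ([361.0, 291.0, 395.0, 328.0], 0.66)]
top jig [([272.0, 139.0, 379.0, 264.0], 0.75)]
top start_mark [([275.0, 138.0, 378.0, 262.0], 0.96)]
top letter_nominal [([276.0, 139.0, 381.0, 260.0], 0.65)]
top end_mark [([188.0, 166.0, 216.0, 199.0], 0.61), ([273.0, 139.0, 377.0, 259.0], 0.6)]
[[-0.02, -1.0, -0.017], [-0.994, 0.022, -0.109], [0.11, 0.015, -0.994]] [-7.8, 526.0, 1452.2] 564.0132764998883
```

View pics/scene0.png

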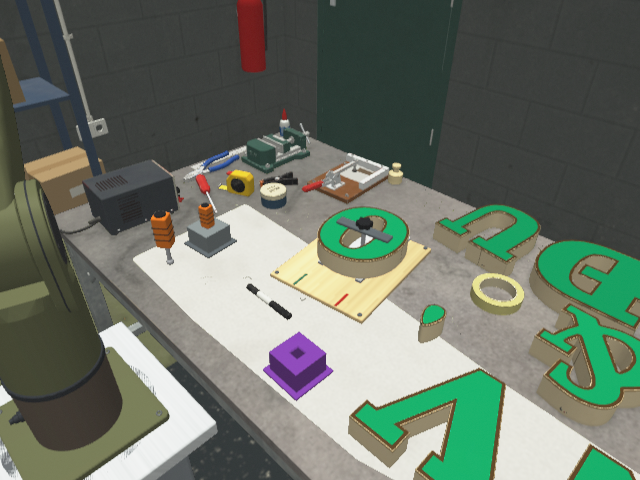

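View pics/top0.png

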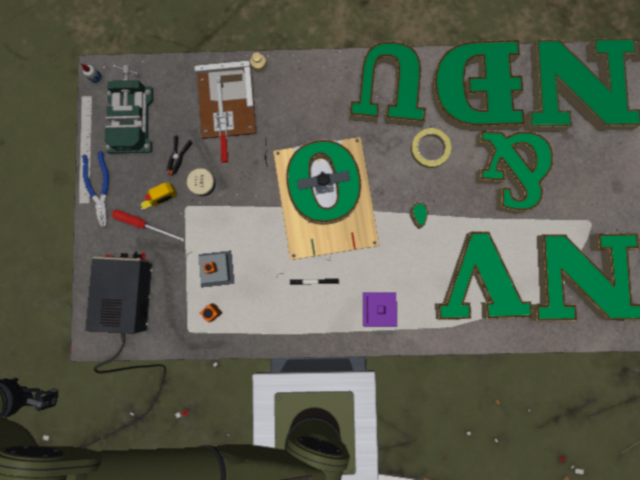

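The scene camera shows the grey holder with the small stylus at (210,235), the larger look-alike at (163,237), and the jig at (350,250). In the top view the stylus handle is at (210,266) and the board corners are near (275,152), (361,138), (378,246) and (293,259).

```bash
cat > h.py <<'E'
from workcell import r
import cv2,numpy as np
from scipy.spatial.transform import Rotation as Ro
def ray(k,px,z):
    px=np.atleast_2d(px).astype(float)
    d=np.c_[(px[:,0]-k["cx"])/k["fx"],(px[:,1]-k["cy"])/k["fy"],np.ones(len(px))]@k["R"]
    c=-k["R"].T@k["t"]; return c+d*((z-c[2])/d[:,2])[:,None]
def cloud(k,d):
    v,u=np.mgrid[:480,:640]
    P=np.stack([(u-k["cx"])/k["fx"]*d,(v-k["cy"])/k["fy"]*d,d],-1)
    P=(P-k["t"])@k["R"]; P[d==0]=np.nan; return P
def tool(s=None):
    s=s or r.state(); return np.array(s["tcp_pos"]),Ro.from_quat(np.roll(s["ee_rot"],-1)).as_matrix()
E
python3 - <<'E'
from h import *
k=r.calibration("top"); p=cv2.imread("pics/top0.png"); d=np.load("pics/top0.npy"); P=cloud(k,d)
hsv=cv2.cvtColor(p,cv2.COLOR_BGR2HSV)
# board
m=cv2.inRange(hsv,(12,60,150),(28,160,255)); m[:130]=0;m[265:]=0;m[:,:270]=0;m[:,385:]=0
h=cv2.convexHull(np.argwhere(m)[:,::-1].astype(np.int32)); q=cv2.approxPolyDP(h,6,True)[:,0]
W=ray(k,q,12); print("board",q.tolist(),W.round(1).tolist()); 
rc=cv2.minAreaRect(ray(k,h[:,0],12)[:,:2].astype(np.float32));print(rc)
for n,lo,hi in(("g",(40,80,40),(85,255,255)),("r",(0,120,80),(8,255,255))):
    mm=cv2.inRange(hsv,lo,hi);mm[:225]=0;mm[265:]=0;mm[:,:285]=0;mm[:,375:]=0
    a=np.argwhere(mm)[:,::-1];print(n,len(a),ray(k,a,12).mean(0) if len(a) else 0)
# holder
z=P[...,2]; roi=np.zeros(z.shape,bool); roi[240:300,185:245]=1
for lo,hi,zz in((42,58,50),(90,125,108)):
    a=np.argwhere(roi&(z>lo)&(z<hi)); 
    if len(a): print(len(a),cv2.minAreaRect(P[a[:,0],a[:,1],:2].astype(np.float32)),P[a[:,0],a[:,1]].mean(0))
m=cv2.inRange(hsv,(3,150,100),(18,255,255)); m[~roi]=0; a=np.argwhere(m)[:,::-1]
print(len(a),a.mean(0),cv2.minAreaRect(ray(k,a,95)[:,:2].astype(np.float32)), np.nanmedian(P[a[:,1],a[:,0]],0))
E
```

```text
board [[378, 245], [290, 259], [273, 152], [359, 137]] [[477.9, -178.8, 12.0], [445.8, 54.4, 12.0], [735.6, 95.9, 12.0], [771.3, -137.0, 12.0]]
((608.4173583984375, -42.20344543457031), (298.95831298828125, 240.39474487304688), 7.873940944671631)
g 0 0
r 20 [ 491.66288162 -113.07762862   12.        ]
613 ((425.58905029296875, 250.85324096679688), (70.3563003540039, 70.71583557128906), 5.0697407722473145) [425.02997256 248.87424329  49.3851077 ]
101 ((425.15313720703125, 250.2674102783203), (23.512765884399414, 23.61044692993164), 12.839956283569336) [425.1551281  249.03961047 104.5151736 ]
61 [209.14754098 267.47540984] ((424.5103759765625, 252.514404296875), (23.812429428100586, 22.847293853759766), 17.2794246673584) [422.64542461 247.77046233 105.34343805]
```

Call:
{"fn": "jog_arm", "kwargs": {
  "steps": [
    {"x": -4.3,"y": -3.4},
    {"x": -4.3,"y": -3.4},
    {"x": -4.3,"y": -3.4},
    {"x": -4.3,"y": -3.4},
    {"x": -4.3,"y": -3.4}
  ]
}}

```text
$.steps[0]: bad value
```

Run:
```python
from h import *
k=r.calibration("top"); p=cv2.imread("pics/top0.png"); d=np.load("pics/top0.npy"); P=cloud(k,d)
hsv=cv2.cvtColor(p,cv2.COLOR_BGR2HSV)
a=np.radians(8.0); J=np.array([618.3,-40.8]); A=np.array([[np.cos(a),-np.sin(a)],[np.sin(a),np.cos(a)]])
m=cv2.inRange(hsv,(50,100,50),(85,255,255)); m[:130]=0;m[228:]=0;m[:,:280]=0;m[:,366:]=0
h=cv2.convexHull(np.argwhere(m)[:,::-1].astype(np.int32))[:,0]
q=(ray(k,h,72)[:,:2]-J)@A
print(q.min(0),q.max(0)); print(cv2.fitEllipse(q.astype(np.float32)))
print("board pts jig",((ray(k,[[378,245],[290,259],[273,152],[359,137]],12)[:,:2]-J)@A).round(1).tolist())
z=P[...,2]; b=np.argwhere((m>0)&(z>60)&(z<85)); qq=(P[b[:,0],b[:,1],:2]-J)@A; print(qq.min(0),qq.max(0),np.median(z[b[:,0],b[:,1]]))
b=np.array([[210,312]]);print(P[300:325,198:225,2][np.isfinite(P[300:325,198:225,2])].max(), P[312,210])
```

```text
[-77.75777121 -91.16175983] [127.4810731   90.28277017]
((24.810535430908203, -0.3558913469314575), (184.9639434814453, 209.45050048828125), 91.14958190917969)
board pts jig [[-158.3, -117.2], [-157.5, 118.3], [135.2, 119.1], [138.1, -116.6]]
[-78.47333838 -91.28241185] [127.95506283  90.41127057] 72.35712122321902
141.3713445411463 [315.81852815 240.16953407 138.83910767]
```

Call:
{"fn": "jog_arm", "kwargs": {
  "steps": [
    {"jaw": 1,"x": -4.3,"y": -3.4,"z": 0,"rx": 0,"ry": 0,"rz": 0},
    {"jaw": 1,"x": -4.3,"y": -3.4,"z": 0,"rx": 0,"ry": 0,"rz": 0},
    {"jaw": 1,"x": -4.3,"y": -3.4,"z": 0,"rx": 0,"ry": 0,"rz": 0},
    {"jaw": 1,"x": -4.3,"y": -3.4,"z": 0,"rx": 0,"ry": 0,"rz": 0},
    {"jaw": 1,"x": -4.3,"y": -3.4,"z": 0,"rx": 0,"ry": 0,"rz": 0}
  ]
}}

```text
time: 1.32
tcp_pos: [328.1, 381.3, 231.6]
ee_rot: [0.0, 0.132, 0.991, 0.0]
force: [1.6, 1.2, 0.1]
width: 85.4
gripper_force: 0.0
```

Call:
{"fn": "jog_arm", "kwargs": {
  "steps": [
    {"jaw": 1,"x": -4.2,"y": -3.3,"z": 0,"rx": 0,"ry": 0,"rz": 0},
    {"jaw": 1,"x": -4.2,"y": -3.3,"z": 0,"rx": 0,"ry": 0,"rz": 0},
    {"jaw": 1,"x": -4.2,"y": -3.3,"z": 0,"rx": 0,"ry": 0,"rz": -8},
    {"jaw": 1,"x": 0,"y": 0,"z": 0,"rx": 0,"ry": 0,"rz": -8},
    {"jaw": 1,"x": 0,"y": 0,"z": 0,"rx": 0,"ry": 0,"rz": -8}
  ]
}}

```text
time: 1.95
tcp_pos: [423.3, 253.1, 231.4]
ee_rot: [0.0, -0.078, 0.997, 0.0]
force: [-0.1, 1.4, 0.0]
width: 85.6
gripper_force: 0.0
```

Run:
```python
from h import *
k=r.calibration("wrist");p,d=r.read_camera("wrist");cv2.imwrite("pics/w1.png",p)
s=r.state();print(s["time"],np.round(s["tcp_pos"],1),tool(s)[1].round(3).tolist(),np.array(s["force"]).round(2))
P=cloud(k,d);z=P[...,2];hsv=cv2.cvtColor(p,cv2.COLOR_BGR2HSV)
for n,m,pl in(("hand",(cv2.inRange(hsv,(3,120,60),(20,255,255))>0)&(z>98)&(z<112)&(P[...,0]>380),105),("block",(z>46)&(z<54),50)):
    a=np.argwhere(m)
    if len(a): q=P[a[:,0],a[:,1]]; print(n,len(a),cv2.minAreaRect(q[:,:2].astype(np.float32)),np.median(q[:,2]))
```

```text
2.0 [423.  253.4 231.4] [[-0.987, -0.159, 0.0], [-0.159, 0.987, 0.0], [-0.0, 0.0, -1.0]] [-0.6  -0.16  0.79]
hand 544 ((425.7645568847656, 253.8270263671875), (24.24868392944336, 23.408910751342773), 16.85617446899414) 104.20004640359008
block 7476 ((556.129638671875, 232.9120635986328), (301.95989990234375, 639.1529541015625), 29.50811767578125) 49.7736908374208
```

View pics/w1.png

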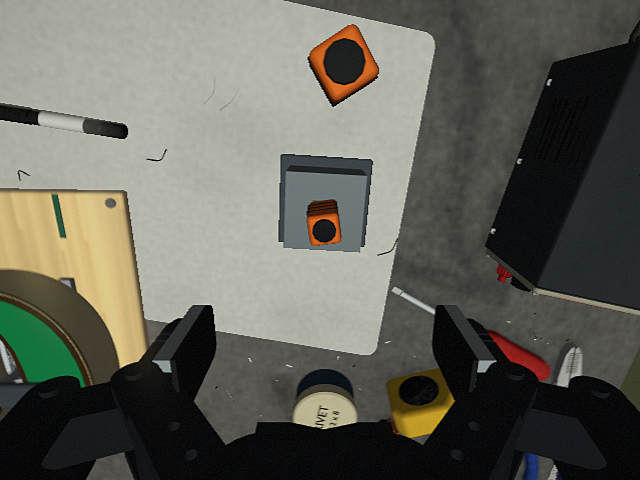

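The wrist image shows the small stylus's black cap at (323,231) and its holder block around (325,210). The large stylus is well clear at (343,62).

Run:
```python
from h import *
k=r.calibration("wrist");p,d=r.read_camera("wrist");P=cloud(k,d);z=P[...,2]
m=(z>46)&(z<54)&(abs(P[...,0]-425)<60)&(abs(P[...,1]-252)<60);q=P[m];print(cv2.minAreaRect(q[:,:2].astype(np.float32)),np.median(q[:,2]))
m=(z>100)&(z<112)&(abs(P[...,0]-425)<30)&(abs(P[...,1]-252)<30);q=P[m];print(cv2.minAreaRect(q[:,:2].astype(np.float32)),np.median(q[:,2]),q.mean(0))
```

```text
((426.2669372558594, 253.65931701660156), (70.7182388305664, 70.25018310546875), 5.416019916534424) 49.751643045572976
((425.8795166015625, 253.5279083251953), (24.16689109802246, 24.029104232788086), 16.356786727905273) 105.2693017692237 [424.5856791  253.33545423 105.62970336]
```

Call:
{"fn": "jog_arm", "kwargs": {
  "steps": [
    {"jaw": 1,"x": -0.22,"y": -0.18,"z": 2,"rx": 0,"ry": 0,"rz": -7},
    {"jaw": 1,"x": 0,"y": 0,"z": 4,"rx": 0,"ry": 0,"rz": 0}
  ]
}}

```text
time: 2.3
tcp_pos: [426.6, 253.5, 171.8]
ee_rot: [0.002, -0.136, 0.991, 0.001]
force: [0.5, 0.2, -0.2]
width: 85.2
gripper_force: 0.0
```

Call:
{"fn": "jog_arm", "kwargs": {
  "steps": [
    {"jaw": 1,"x": 0,"y": 0,"z": 4,"rx": 0,"ry": 0,"rz": 0},
    {"jaw": 1,"x": 0,"y": 0,"z": 4,"rx": 0,"ry": 0,"rz": 0},
    {"jaw": 1,"x": 0,"y": 0,"z": 3.1,"rx": 0,"ry": 0,"rz": 0},
    {"jaw": 1,"x": 0,"y": 0,"z": 0,"rx": 0,"ry": 0,"rz": 0}
  ],
  "newtons": 60
}}

```text
time: 2.8
tcp_pos: [423.9, 252.1, 58.8]
ee_rot: [-0.002, -0.137, 0.991, -0.001]
force: [1.3, 0.3, 0.0]
width: 85.3
gripper_force: 0.0
```

Call:
{"fn": "jog_arm", "kwargs": {
  "steps": [
    {"jaw": 0.1,"x": 0,"y": 0,"z": 0,"rx": 0,"ry": 0,"rz": 0},
    {"jaw": 0,"x": 0,"y": 0,"z": 0,"rx": 0,"ry": 0,"rz": 0},
    {"jaw": 0,"x": 0,"y": 0,"z": 0,"rx": 0,"ry": 0,"rz": 0},
    {"jaw": 0,"x": 0,"y": 0,"z": 0,"rx": 0,"ry": 0,"rz": 0},
    {"jaw": 0,"x": 0,"y": 0,"z": 0,"rx": 0,"ry": 0,"rz": 0}
  ],
  "newtons": 60
}}

```text
time: 3.42
tcp_pos: [425.5, 252.7, 61.2]
ee_rot: [0.001, -0.137, 0.991, 0.0]
force: [0.8, 0.5, 5.6]
width: 23.6
gripper_force: 58.4
```

Call:
{"fn": "jog_arm", "kwargs": {
  "steps": [
    {"jaw": 0,"x": 0,"y": 0,"z": -3,"rx": 0,"ry": 0,"rz": 0},
    {"jaw": 0,"x": 0,"y": 0,"z": -4,"rx": 0,"ry": 0,"rz": 0},
    {"jaw": 0,"x": 0,"y": 0,"z": -4,"rx": 0,"ry": 0,"rz": 7.7}
  ],
  "newtons": 90
}}

```text
time: 3.8
tcp_pos: [424.7, 252.1, 171.6]
ee_rot: [-0.0, -0.069, 0.998, 0.0]
force: [0.8, -1.3, -0.8]
width: 23.5
gripper_force: 88.1
```

Call:
{"fn": "jog_arm", "kwargs": {
  "steps": [
    {"jaw": 0,"x": -1,"y": -5.2,"z": 0,"rx": 0,"ry": 0,"rz": 0},
    {"jaw": 0,"x": -1,"y": -5.2,"z": 0,"rx": 0,"ry": 0,"rz": 0},
    {"jaw": 0,"x": -1,"y": -5.2,"z": 0,"rx": 0,"ry": 0,"rz": 0},
    {"jaw": 0,"x": -1,"y": -5.2,"z": 0,"rx": 0,"ry": 0,"rz": 0},
    {"jaw": 0,"x": -1,"y": -5.1,"z": 0,"rx": 0,"ry": 0,"rz": 0}
  ]
}}

```text
time: 4.42
tcp_pos: [511.1, 1.2, 170.5]
ee_rot: [0.0, -0.07, 0.998, -0.0]
force: [0.8, -0.2, -1.4]
width: 23.3
gripper_force: 88.3
```

```bash
cat >> h.py <<'E'
a=np.radians(8.0); J=np.array([618.3,-40.8,0]); A=np.array([[np.cos(a),-np.sin(a),0],[np.sin(a),np.cos(a),0],[0,0,1]])
def rep():
    S=r.state();t,T=tool(S);print(S["time"],"jig",((t-J)@A).round(1),"F",(np.array(S["force"])@A).round(2),"w",round(S["width"],1),"Mjig",(np.array(S["wrist_torque"])@A).round(3),(A.T@T).round(3).tolist())
E
python3 - <<'E'
from h import *
k=r.calibration("wrist");p,d=r.read_camera("wrist");cv2.imwrite("pics/w2.png",p);rep()
E
```

```text
4.475 jig [-99.8  46.3 170.1] F [ 0.42 -6.43 -0.49] w 22.8 Mjig [-0.536 -0.071  0.037] [[-1.0, 0.011, -0.0], [0.011, 1.0, -0.007], [-0.0, -0.007, -1.0]]
```

View pics/w2.png

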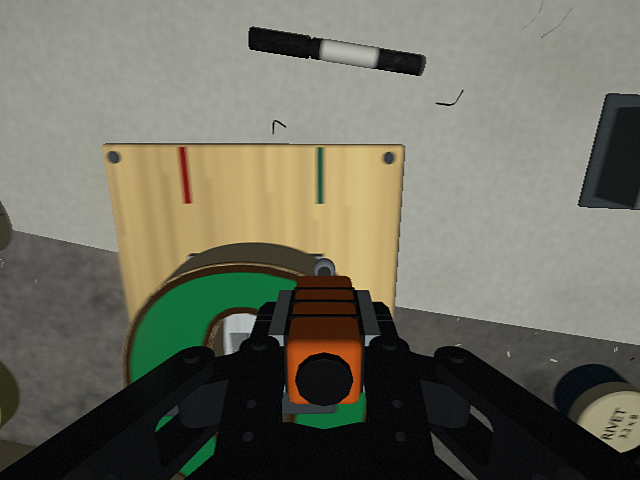

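The wrist image shows the stylus firmly held with its ball at (323,268), in front of the oval wall and in line with the green stripe at (320,175). The red stripe is at (185,175).

Call:
{"fn": "jog_arm", "kwargs": {
  "steps": [
    {"jaw": 0,"x": 0,"y": 0,"z": 3,"rx": 0,"ry": 0,"rz": 0},
    {"jaw": 0,"x": 0,"y": 0,"z": 3,"rx": 0,"ry": 0,"rz": 0},
    {"jaw": 0,"x": 0,"y": 0,"z": 1.8,"rx": 0,"ry": 0,"rz": 0},
    {"jaw": 0,"x": 0,"y": 0,"z": 0,"rx": 0,"ry": 0,"rz": 0},
    {"jaw": 0,"x": 0,"y": 0,"z": 0,"rx": 0,"ry": 0,"rz": 0}
  ]
}}

```text
time: 5.1
tcp_pos: [511.2, 3.3, 93.0]
ee_rot: [0.0, -0.07, 0.998, 0.0]
force: [0.2, 0.1, -0.4]
width: 23.1
gripper_force: 88.4
```

Run:
```python
from h import *
rep()
k=r.calibration("wrist");p,d=r.read_camera("wrist");rep();k=r.calibration("wrist")
t,T=tool()
for z in (48,):
  X=np.array([t[0],t[1],48.]);c=k["R"]@X+k["t"];print("expected ball px",k["fx"]*c[0]/c[2]+k["cx"],k["fy"]*c[1]/c[2]+k["cy"])
hsv=cv2.cvtColor(p,cv2.COLOR_BGR2HSV);cv2.imwrite("pics/w3.png",p)
P=(cloud(k,d)-J)@A; z=P[...,2]
# front edge of letter top per y
m=(z>69)&(z<75)&(P[...,0]<0)
for y in range(-70,80,10):
    q=P[m&(abs(P[...,1]-y)<2)]
    if len(q):print(y,np.percentile(q[:,0],[0,1,3]).round(1),len(q))
```

```text
5.1 jig [-99.9  58.6  93. ] F [ 0.26  0.06 -0.42] w 23.1 Mjig [-0.01   0.02   0.023] [[-1.0, -0.001, 0.001], [-0.001, 1.0, 0.0], [-0.001, 0.0, -1.0]]
5.15 jig [-99.7  58.5  93.2] F [ 0.43  0.27 -0.15] w 23.3 Mjig [ 0.012  0.011 -0.034] [[-1.0, -0.001, 0.002], [-0.001, 1.0, 0.0], [-0.002, 0.0, -1.0]]
expected ball px 323.0829062704407 267.8339379209791
-70 [-54.6 -54.  -53.3] 336
-60 [-63.8 -63.1 -62.4] 404
-50 [-70.6 -70.2 -69.6] 411
-40 [-75.7 -75.2 -74.4] 400
-30 [-79.  -78.5 -78.2] 423
-20 [-81.4 -81.1 -80.8] 307
-10 [-82.8 -82.4 -82. ] 253
0 [-83.1 -83.  -82.6] 255
10 [-82.7 -82.5 -82.1] 306
20 [-81.9 -81.7 -81.2] 169
40 [-40.3 -39.6 -39. ] 196
50 [-32.9 -32.6 -32.3] 154
60 [-31.8 -31.6 -31.2] 183
70 [-32.7 -32.5 -32.2] 164
```

View pics/w3.png

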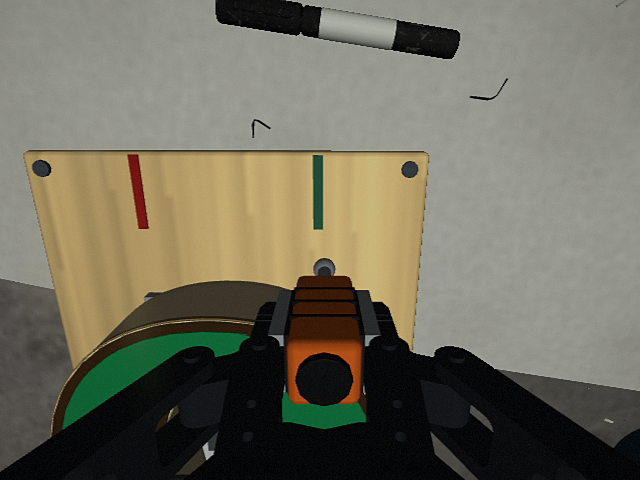

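The wrist image shows the ball at (323,268), in line with the green stripe at (318,190), with the wall behind it. The depth profile gives the wall's curve, so I'll work out the ball-centre path from it.

Run:
```python
import numpy as np
y=np.arange(-60,21,10);x=[-63.5,-70.4,-75.5,-79,-81.3,-82.7,-83.1,-82.7,-81.8]
from scipy.optimize import curve_fit
f=lambda y,c,b,n,s,k:c-np.abs(0*y+b)*(np.clip(1-(np.abs(y-s)/96)**n,0,1))**(1/n)+0*k
p,_=curve_fit(lambda y,c,b,n,s:f(y,c,b,n,s,0),y,x,[25,108,2,0]);print(p,np.abs(f(y,*p,0)-x).max())
Y=np.linspace(-75,75,1501);X=f(Y,*p,0)
for yc in range(60,-65,-5):
    m=abs(Y-yc)<=6;v=X[m]-np.sqrt(36-(Y[m]-yc)**2);i=v.argmin();print(yc,v[i].round(2),"contact y",Y[m][i].round(1))
```

```text
[ 19.88082287 102.930984     2.20370739   1.24121133] 0.11109131140712236
60 -72.77 contact y 56.7
55 -75.89 contact y 52.0
50 -78.59 contact y 47.3
45 -80.91 contact y 42.6
40 -82.88 contact y 38.0
35 -84.53 contact y 33.3
30 -85.89 contact y 28.6
25 -86.99 contact y 23.9
20 -87.83 contact y 19.1
15 -88.43 contact y 14.4
10 -88.82 contact y 9.7
5 -89.01 contact y 4.9
0 -89.05 contact y 0.0
-5 -88.94 contact y -4.8
-10 -88.65 contact y -9.5
-15 -88.16 contact y -14.3
-20 -87.44 contact y -19.0
-25 -86.48 contact y -23.7
-30 -85.25 contact y -28.4
-35 -83.75 contact y -33.1
-40 -81.94 contact y -37.8
-45 -79.8 contact y -42.5
-50 -77.3 contact y -47.2
-55 -74.4 contact y -51.8
-60 -71.04 contact y -56.5
```

Call:
{"fn": "jog_arm", "kwargs": {
  "steps": [
    {"jaw": 0,"x": -1.0,"y": 0,"z": 0,"rx": 0,"ry": 0,"rz": 0},
    {"jaw": 0,"x": -0.8,"y": 0,"z": 0,"rx": 0,"ry": 0,"rz": 0},
    {"jaw": 0,"x": -0.4,"y": 0,"z": 0,"rx": 0,"ry": 0,"rz": 0},
    {"jaw": 0,"x": 0,"y": 0,"z": 0,"rx": 0,"ry": 0,"rz": 0},
    {"jaw": 0,"x": -0.15,"y": 0,"z": 0,"rx": 0,"ry": 0,"rz": 0}
  ]
}}

```text
time: 5.78
tcp_pos: [533.7, 6.3, 92.2]
ee_rot: [-0.0, -0.07, 0.998, -0.0]
force: [0.5, -1.2, -1.1]
width: 23.0
gripper_force: 88.4
```

```bash
python3 -c "
from h import *
rep()"
```

```text
5.775 jig [-77.3  58.4  92.2] F [ 0.35 -1.25 -1.12] w 23.0 Mjig [-0.036  0.057 -0.05 ] [[-1.0, -0.001, -0.001], [-0.001, 1.0, -0.0], [0.001, -0.0, -1.0]]
```

Call:
{"fn": "jog_arm", "kwargs": {
  "steps": [
    {"jaw": 0,"x": -0.15,"y": 0,"z": 0,"rx": 0,"ry": 0,"rz": 0},
    {"jaw": 0,"x": 0,"y": 0,"z": 0,"rx": 0,"ry": 0,"rz": 0}
  ]
}}

```text
time: 6.02
tcp_pos: [535.7, 6.6, 92.3]
ee_rot: [0.0, -0.07, 0.998, 0.0]
force: [0.1, -0.2, -1.9]
width: 23.2
gripper_force: 88.4
```

```bash
python3 -c "
from h import *
rep()"
```

```text
6.025 jig [-75.2  58.5  92.3] F [ 0.12 -0.2  -1.91] w 23.2 Mjig [-0.035  0.012 -0.029] [[-1.0, -0.001, 0.0], [-0.001, 1.0, 0.0], [-0.0, 0.0, -1.0]]
```

Call:
{"fn": "jog_arm", "kwargs": {
  "steps": [
    {"jaw": 0,"x": -0.15,"y": 0,"z": 0,"rx": 0,"ry": 0,"rz": 0},
    {"jaw": 0,"x": 0,"y": 0,"z": 0,"rx": 0,"ry": 0,"rz": 0}
  ]
}}

```text
time: 6.28
tcp_pos: [537.2, 6.9, 92.3]
ee_rot: [0.0, -0.07, 0.998, 0.0]
force: [-0.1, 0.0, -0.2]
width: 23.1
gripper_force: 88.4
```

```bash
python3 -c "
from h import *
rep()"
```

```text
6.275 jig [-73.6  58.5  92.3] F [-0.07  0.04 -0.25] w 23.1 Mjig [-0.048  0.011  0.032] [[-1.0, -0.001, 0.0], [-0.001, 1.0, 0.0], [-0.0, 0.0, -1.0]]
```

Call:
{"fn": "jog_arm", "kwargs": {
  "steps": [
    {"jaw": 0,"x": -0.15,"y": 0,"z": 0,"rx": 0,"ry": 0,"rz": 0},
    {"jaw": 0,"x": 0,"y": 0,"z": 0,"rx": 0,"ry": 0,"rz": 0}
  ]
}}

```text
time: 6.52
tcp_pos: [538.7, 7.1, 92.3]
ee_rot: [0.0, -0.07, 0.998, 0.0]
force: [0.1, 0.3, -1.3]
width: 23.2
gripper_force: 88.4
```

```bash
python3 -c "
from h import *
rep()"
```

```text
6.525 jig [-72.1  58.5  92.3] F [ 0.15  0.32 -1.3 ] w 23.2 Mjig [-0.     0.015  0.048] [[-1.0, -0.001, 0.0], [-0.001, 1.0, 0.0], [-0.0, 0.0, -1.0]]
```

Call:
{"fn": "jog_arm", "kwargs": {
  "steps": [
    {"jaw": 0,"x": -0.15,"y": 0,"z": 0,"rx": 0,"ry": 0,"rz": 0},
    {"jaw": 0,"x": 0,"y": 0,"z": 0,"rx": 0,"ry": 0,"rz": 0}
  ]
}}

```text
time: 6.78
tcp_pos: [539.7, 7.3, 92.2]
ee_rot: [-0.0, -0.07, 0.998, 0.0]
force: [-0.6, 0.5, -0.4]
width: 23.1
gripper_force: 88.4
```

```bash
python3 -c "
from h import *
rep()"
```

```text
6.775 jig [-71.1  58.6  92.2] F [-0.49  0.62 -0.41] w 23.1 Mjig [0.076 0.236 0.001] [[-1.0, -0.001, -0.001], [-0.001, 1.0, 0.0], [0.001, 0.0, -1.0]]
```

Call:
{"fn": "jog_arm", "kwargs": {
  "steps": [
    {"jaw": 0,"x": -0.1,"y": 0,"z": 0,"rx": 0,"ry": 0,"rz": 0},
    {"jaw": 0,"x": 0,"y": 0,"z": 0,"rx": 0,"ry": 0,"rz": 0}
  ]
}}

```text
time: 7.02
tcp_pos: [540.4, 7.5, 92.1]
ee_rot: [-0.001, -0.07, 0.998, 0.0]
force: [-1.3, 0.3, -1.0]
width: 23.0
gripper_force: 88.4
```

```bash
python3 -c "
from h import *
rep()"
```

```text
7.025 jig [-70.4  58.6  92.1] F [-1.24  0.5  -0.96] w 23.0 Mjig [ 0.197  0.462 -0.025] [[-1.0, -0.001, -0.001], [-0.001, 1.0, 0.0], [0.001, 0.0, -1.0]]
```

Call:
{"fn": "jog_arm", "kwargs": {
  "steps": [
    {"jaw": 0,"x": -0.1,"y": 0,"z": 0,"rx": 0,"ry": 0,"rz": 0},
    {"jaw": 0,"x": 0,"y": 0,"z": 0,"rx": 0,"ry": 0,"rz": 0}
  ]
}}

```text
time: 7.28
tcp_pos: [541.3, 7.7, 92.1]
ee_rot: [-0.001, -0.07, 0.998, 0.0]
force: [-3.2, 1.4, -0.7]
width: 23.1
gripper_force: 88.3
```

```bash
python3 -c "
from h import *
rep()"
```

```text
7.275 jig [-69.5  58.7  92.1] F [-3.01  1.83 -0.72] w 23.1 Mjig [0.337 0.781 0.03 ] [[-1.0, -0.001, -0.001], [-0.001, 1.0, 0.0], [0.001, 0.0, -1.0]]
```

Call:
{"fn": "jog_arm", "kwargs": {
  "steps": [
    {"jaw": 0,"x": 0,"y": 0,"z": 0,"rx": 0,"ry": 0,"rz": 0}
  ]
}}

```text
time: 7.4
tcp_pos: [541.5, 7.7, 92.1]
ee_rot: [-0.001, -0.07, 0.998, 0.0]
force: [-4.6, 1.0, -0.7]
width: 23.0
gripper_force: 88.3
```

```bash
python3 -c "
from h import *
rep()"
```

```text
7.4 jig [-69.3  58.7  92.1] F [-4.37  1.65 -0.65] w 23.0 Mjig [ 0.409  0.795 -0.006] [[-1.0, -0.001, -0.001], [-0.001, 1.0, 0.0], [0.001, 0.0, -1.0]]
```

Contact is confirmed at about 4 N. Tracing now.

Call:
{"fn": "jog_arm", "kwargs": {
  "steps": [
    {"jaw": 0,"x": 0.125,"y": -0.2,"z": 0,"rx": 0,"ry": 0,"rz": 0},
    {"jaw": 0,"x": 0.12,"y": -0.2,"z": 0,"rx": 0,"ry": 0,"rz": 0},
    {"jaw": 0,"x": 0.11,"y": -0.2,"z": 0,"rx": 0,"ry": 0,"rz": 0},
    {"jaw": 0,"x": 0.105,"y": -0.2,"z": 0,"rx": 0,"ry": 0,"rz": 0},
    {"jaw": 0,"x": 0.1,"y": -0.2,"z": 0,"rx": 0,"ry": 0,"rz": 0}
  ]
}}

```text
time: 8.02
tcp_pos: [537.4, -3.2, 92.2]
ee_rot: [-0.0, -0.07, 0.998, 0.0]
force: [-4.1, 2.6, -0.8]
width: 23.0
gripper_force: 88.4
```

```bash
python3 -c "
from h import *
rep()"
```

```text
8.025 jig [-74.9  48.5  92.2] F [-3.7   3.15 -0.83] w 23.0 Mjig [ 1.02   0.944 -0.007] [[-1.0, -0.001, -0.001], [-0.001, 1.0, 0.0], [0.001, 0.0, -1.0]]
```

Call:
{"fn": "jog_arm", "kwargs": {
  "steps": [
    {"jaw": 0,"x": 0.122,"y": -0.25,"z": 0,"rx": 0,"ry": 0,"rz": 0},
    {"jaw": 0,"x": 0.115,"y": -0.25,"z": 0,"rx": 0,"ry": 0,"rz": 0},
    {"jaw": 0,"x": 0.106,"y": -0.25,"z": 0,"rx": 0,"ry": 0,"rz": 0},
    {"jaw": 0,"x": 0.099,"y": -0.25,"z": 0,"rx": 0,"ry": 0,"rz": 0},
    {"jaw": 0,"x": 0.085,"y": -0.25,"z": 0,"rx": 0,"ry": 0,"rz": 0}
  ]
}}

```text
time: 8.65
tcp_pos: [533.8, -16.8, 92.1]
ee_rot: [-0.001, -0.07, 0.998, -0.0]
force: [-5.5, 1.9, -1.3]
width: 23.1
gripper_force: 88.4
```

```bash
python3 -c "
from h import *
rep()"
```

```text
8.65 jig [-80.3  35.5  92.1] F [-5.18  2.65 -1.26] w 23.1 Mjig [ 0.863  1.068 -0.045] [[-1.0, -0.001, -0.001], [-0.001, 1.0, -0.0], [0.001, -0.0, -1.0]]
```

Call:
{"fn": "jog_arm", "kwargs": {
  "steps": [
    {"jaw": 0,"x": 0.095,"y": -0.25,"z": 0,"rx": 0,"ry": 0,"rz": 0},
    {"jaw": 0,"x": 0.086,"y": -0.25,"z": 0,"rx": 0,"ry": 0,"rz": 0},
    {"jaw": 0,"x": 0.079,"y": -0.25,"z": 0,"rx": 0,"ry": 0,"rz": 0},
    {"jaw": 0,"x": 0.073,"y": -0.25,"z": 0,"rx": 0,"ry": 0,"rz": 0},
    {"jaw": 0,"x": 0.062,"y": -0.25,"z": 0,"rx": 0,"ry": 0,"rz": 0}
  ]
}}

```text
time: 9.28
tcp_pos: [532.3, -29.6, 92.3]
ee_rot: [0.0, -0.07, 0.998, -0.0]
force: [-3.6, 1.1, -1.6]
width: 23.2
gripper_force: 88.3
```

```bash
python3 -c "
from h import *
rep()"
```

```text
9.275 jig [-83.6  23.   92.3] F [-3.39  1.59 -1.6 ] w 23.2 Mjig [0.599 1.02  0.012] [[-1.0, -0.001, 0.0], [-0.001, 1.0, -0.0], [-0.0, -0.0, -1.0]]
```

Call:
{"fn": "jog_arm", "kwargs": {
  "steps": [
    {"jaw": 0,"x": 0.05,"y": -0.25,"z": 0,"rx": 0,"ry": 0,"rz": 0},
    {"jaw": 0,"x": 0.043,"y": -0.25,"z": 0,"rx": 0,"ry": 0,"rz": 0},
    {"jaw": 0,"x": 0.038,"y": -0.25,"z": 0,"rx": 0,"ry": 0,"rz": 0},
    {"jaw": 0,"x": 0.034,"y": -0.25,"z": 0,"rx": 0,"ry": 0,"rz": 0},
    {"jaw": 0,"x": 0.027,"y": -0.25,"z": 0,"rx": 0,"ry": 0,"rz": 0}
  ]
}}

```text
time: 9.9
tcp_pos: [532.2, -42.2, 92.3]
ee_rot: [0.0, -0.07, 0.998, -0.0]
force: [-4.8, 1.2, -1.6]
width: 23.3
gripper_force: 88.4
```

```bash
python3 -c "
from h import *
rep()"
```

```text
9.9 jig [-85.5  10.6  92.3] F [-4.56  1.81 -1.58] w 23.3 Mjig [0.399 0.952 0.06 ] [[-1.0, -0.001, 0.0], [-0.001, 1.0, -0.0], [-0.0, -0.0, -1.0]]
```

Call:
{"fn": "jog_arm", "kwargs": {
  "steps": [
    {"jaw": 0,"x": 0.027,"y": -0.25,"z": 0,"rx": 0,"ry": 0,"rz": 0},
    {"jaw": 0,"x": 0.022,"y": -0.25,"z": 0,"rx": 0,"ry": 0,"rz": 0},
    {"jaw": 0,"x": 0.017,"y": -0.25,"z": 0,"rx": 0,"ry": 0,"rz": 0},
    {"jaw": 0,"x": 0.012,"y": -0.25,"z": 0,"rx": 0,"ry": 0,"rz": 0},
    {"jaw": 0,"x": 0.01,"y": -0.25,"z": 0,"rx": 0,"ry": 0,"rz": 0}
  ]
}}

```text
time: 10.52
tcp_pos: [533.6, -54.7, 92.4]
ee_rot: [0.001, -0.07, 0.998, -0.0]
force: [-1.6, -0.4, -1.7]
width: 22.7
gripper_force: 88.4
```

```bash
python3 -c "
from h import *
rep()"
```

```text
10.525 jig [-85.8  -1.9  92.4] F [-1.67 -0.13 -1.72] w 22.7 Mjig [0.126 0.57  0.025] [[-1.0, -0.001, 0.001], [-0.001, 1.0, -0.0], [-0.001, -0.0, -1.0]]
```

Call:
{"fn": "jog_arm", "kwargs": {
  "steps": [
    {"jaw": 0,"x": -0.03,"y": -0.25,"z": 0,"rx": 0,"ry": 0,"rz": 0},
    {"jaw": 0,"x": -0.03,"y": -0.25,"z": 0,"rx": 0,"ry": 0,"rz": 0},
    {"jaw": 0,"x": -0.02,"y": -0.25,"z": 0,"rx": 0,"ry": 0,"rz": 0},
    {"jaw": 0,"x": -0.025,"y": -0.25,"z": 0,"rx": 0,"ry": 0,"rz": 0}
  ]
}}

```text
time: 11.02
tcp_pos: [535.8, -64.2, 92.3]
ee_rot: [0.0, -0.07, 0.998, 0.0]
force: [-1.2, 0.1, -0.5]
width: 22.8
gripper_force: 88.4
```

```bash
python3 -c "
from h import *
rep()"
```

```text
11.025 jig [-85.  -11.7  92.3] F [-1.23  0.23 -0.52] w 22.8 Mjig [ 0.106  0.418 -0.022] [[-1.0, -0.001, 0.001], [-0.001, 1.0, 0.0], [-0.001, 0.0, -1.0]]
```

Call:
{"fn": "jog_arm", "kwargs": {
  "steps": [
    {"jaw": 0,"x": -0.1,"y": -0.2,"z": 0,"rx": 0,"ry": 0,"rz": 0},
    {"jaw": 0,"x": -0.08,"y": -0.2,"z": 0,"rx": 0,"ry": 0,"rz": 0},
    {"jaw": 0,"x": -0.06,"y": -0.2,"z": 0,"rx": 0,"ry": 0,"rz": 0}
  ]
}}

```text
time: 11.4
tcp_pos: [538.3, -69.8, 92.1]
ee_rot: [-0.0, -0.07, 0.998, 0.0]
force: [-2.3, -0.5, -0.6]
width: 23.4
gripper_force: 88.4
```

```bash
python3 -c "
from h import *
rep()"
```

```text
11.4 jig [-83.3 -17.6  92.1] F [-2.33 -0.19 -0.64] w 23.4 Mjig [0.115 0.796 0.051] [[-1.0, -0.001, -0.001], [-0.001, 1.0, 0.0], [0.001, 0.0, -1.0]]
```

Call:
{"fn": "jog_arm", "kwargs": {
  "steps": [
    {"jaw": 0,"x": -0.06,"y": -0.25,"z": 0,"rx": 0,"ry": 0,"rz": 0},
    {"jaw": 0,"x": -0.06,"y": -0.25,"z": 0,"rx": 0,"ry": 0,"rz": 0},
    {"jaw": 0,"x": -0.065,"y": -0.25,"z": 0,"rx": 0,"ry": 0,"rz": 0},
    {"jaw": 0,"x": -0.07,"y": -0.25,"z": 0,"rx": 0,"ry": 0,"rz": 0}
  ]
}}

```text
time: 11.9
tcp_pos: [542.1, -79.5, 92.1]
ee_rot: [-0.001, -0.07, 0.998, -0.0]
force: [-4.4, 0.5, -0.7]
width: 23.0
gripper_force: 88.4
```

```bash
python3 -c "
from h import *
rep()"
```

```text
11.9 jig [-80.8 -27.7  92.1] F [-4.33  1.15 -0.75] w 23.0 Mjig [0.23  1.165 0.033] [[-1.0, -0.001, -0.001], [-0.001, 1.0, 0.0], [0.001, 0.0, -1.0]]
```

Call:
{"fn": "jog_arm", "kwargs": {
  "steps": [
    {"jaw": 0,"x": -0.052,"y": -0.25,"z": 0,"rx": 0,"ry": 0,"rz": 0},
    {"jaw": 0,"x": -0.06,"y": -0.25,"z": 0,"rx": 0,"ry": 0,"rz": 0},
    {"jaw": 0,"x": -0.07,"y": -0.25,"z": 0,"rx": 0,"ry": 0,"rz": 0},
    {"jaw": 0,"x": -0.075,"y": -0.25,"z": 0,"rx": 0,"ry": 0,"rz": 0}
  ]
}}

```text
time: 12.4
tcp_pos: [545.9, -89.5, 92.1]
ee_rot: [-0.001, -0.07, 0.998, -0.0]
force: [-5.0, -0.6, -0.7]
width: 23.1
gripper_force: 88.4
```

```bash
python3 -c "
from h import *
rep()"
```

```text
12.4 jig [-78.4 -38.1  92.1] F [-5.01  0.14 -0.71] w 23.1 Mjig [-0.061  1.297 -0.013] [[-1.0, -0.001, -0.002], [-0.001, 1.0, -0.001], [0.002, -0.001, -1.0]]
```

Call:
{"fn": "jog_arm", "kwargs": {
  "steps": [
    {"jaw": 0,"x": -0.04,"y": -0.2,"z": 0,"rx": 0,"ry": 0,"rz": 0},
    {"jaw": 0,"x": -0.045,"y": -0.2,"z": 0,"rx": 0,"ry": 0,"rz": 0},
    {"jaw": 0,"x": -0.06,"y": -0.2,"z": 0,"rx": 0,"ry": 0,"rz": 0}
  ]
}}

```text
time: 12.78
tcp_pos: [548.8, -94.9, 92.3]
ee_rot: [-0.0, -0.07, 0.998, -0.0]
force: [-4.4, -0.6, -1.7]
width: 23.2
gripper_force: 88.4
```

```bash
python3 -c "
from h import *
rep()"
```

```text
12.775 jig [-76.3 -43.9  92.3] F [-4.48  0.   -1.74] w 23.2 Mjig [-0.084  1.239  0.021] [[-1.0, -0.001, -0.0], [-0.001, 1.0, -0.0], [0.0, -0.0, -1.0]]
```

Call:
{"fn": "jog_arm", "kwargs": {
  "steps": [
    {"jaw": 0,"x": -0.07,"y": -0.2,"z": 0,"rx": 0,"ry": 0,"rz": 0},
    {"jaw": 0,"x": -0.08,"y": -0.2,"z": 0,"rx": 0,"ry": 0,"rz": 0},
    {"jaw": 0,"x": -0.085,"y": -0.2,"z": 0,"rx": 0,"ry": 0,"rz": 0}
  ]
}}

```text
time: 13.15
tcp_pos: [552.1, -100.3, 92.3]
ee_rot: [0.0, -0.07, 0.998, -0.0]
force: [-4.7, -1.6, -1.6]
width: 23.0
gripper_force: 88.4
```

```bash
python3 -c "
from h import *
rep()"
```

```text
13.15 jig [-73.8 -49.7  92.3] F [-4.88 -0.92 -1.55] w 23.0 Mjig [-0.095  1.252  0.033] [[-1.0, -0.001, 0.0], [-0.001, 1.0, -0.0], [-0.0, -0.0, -1.0]]
```

Call:
{"fn": "jog_arm", "kwargs": {
  "steps": [
    {"jaw": 0,"x": -0.088,"y": -0.2,"z": 0,"rx": 0,"ry": 0,"rz": 0},
    {"jaw": 0,"x": -0.095,"y": -0.2,"z": 0,"rx": 0,"ry": 0,"rz": 0},
    {"jaw": 0,"x": -0.105,"y": -0.2,"z": 0,"rx": 0,"ry": 0,"rz": 0}
  ]
}}

```text
time: 13.52
tcp_pos: [556.2, -106.1, 92.3]
ee_rot: [0.0, -0.07, 0.998, -0.0]
force: [-4.4, -1.1, -0.9]
width: 22.9
gripper_force: 88.5
```

```bash
python3 -c "
from h import *
rep()"
```

```text
13.525 jig [-70.6 -56.   92.3] F [-4.49 -0.47 -0.92] w 22.9 Mjig [-0.236  0.987  0.013] [[-1.0, -0.001, 0.001], [-0.001, 1.0, -0.0], [-0.001, -0.0, -1.0]]
```

Call:
{"fn": "jog_arm", "kwargs": {
  "steps": [
    {"jaw": 0,"x": -0.12,"y": -0.2,"z": 0,"rx": 0,"ry": 0,"rz": 0},
    {"jaw": 0,"x": -0.12,"y": -0.18,"z": 0,"rx": 0,"ry": 0,"rz": 0},
    {"jaw": 0,"x": 0,"y": 0,"z": 0,"rx": 0,"ry": 0,"rz": 0}
  ]
}}

```text
time: 13.9
tcp_pos: [559.2, -109.5, 92.4]
ee_rot: [0.001, -0.07, 0.998, -0.0]
force: [-4.1, -2.2, -0.8]
width: 23.0
gripper_force: 88.5
```

```bash
python3 -c "
from h import *
rep()"
```

```text
13.9 jig [-68.1 -59.8  92.4] F [-4.32 -1.62 -0.84] w 23.0 Mjig [-0.622  0.888 -0.009] [[-1.0, -0.001, 0.001], [-0.001, 1.0, -0.0], [-0.001, -0.0, -1.0]]
```

Ball traced past the red mark; backing off and lifting.

Call:
{"fn": "jog_arm", "kwargs": {
  "steps": [
    {"jaw": 0,"x": 0.5,"y": -0.1,"z": 0,"rx": 0,"ry": 0,"rz": 0},
    {"jaw": 0,"x": 1.5,"y": 0,"z": 0,"rx": 0,"ry": 0,"rz": 0},
    {"jaw": 0,"x": 1.0,"y": 0.1,"z": -1,"rx": 0,"ry": 0,"rz": 0},
    {"jaw": 0,"x": 0,"y": 0,"z": -3.4,"rx": 0,"ry": 0,"rz": 0},
    {"jaw": 0,"x": 0,"y": 0,"z": -3.4,"rx": 0,"ry": 0,"rz": 0}
  ]
}}

```text
time: 14.52
tcp_pos: [529.8, -112.4, 172.1]
ee_rot: [0.001, -0.071, 0.997, 0.0]
force: [0.4, 0.8, -1.8]
width: 23.1
gripper_force: 88.5
```

Call:
{"fn": "jog_arm", "kwargs": {
  "steps": [
    {"jaw": 0,"x": 0.65,"y": 4.7,"z": 0,"rx": 0,"ry": 0,"rz": 0},
    {"jaw": 0,"x": 0.65,"y": 4.7,"z": 0,"rx": 0,"ry": 0,"rz": 0},
    {"jaw": 0,"x": 0.65,"y": 4.7,"z": 0,"rx": 0,"ry": 0,"rz": 0},
    {"jaw": 0,"x": 0.65,"y": 4.7,"z": 0,"rx": 0,"ry": 0,"rz": 0},
    {"jaw": 0,"x": 0.65,"y": 4.7,"z": 0,"rx": 0,"ry": 0,"rz": 0}
  ]
}}

```text
time: 15.15
tcp_pos: [464.2, 117.6, 171.4]
ee_rot: [0.002, -0.071, 0.997, 0.001]
force: [1.1, 0.6, -1.2]
width: 22.8
gripper_force: 88.6
```

Call:
{"fn": "jog_arm", "kwargs": {
  "steps": [
    {"jaw": 0,"x": 0.65,"y": 4.7,"z": 0,"rx": 0,"ry": 0,"rz": 0},
    {"jaw": 0,"x": 0.65,"y": 4.7,"z": 0,"rx": 0,"ry": 0,"rz": 0},
    {"jaw": 0,"x": 0.65,"y": 4.7,"z": 0,"rx": 0,"ry": 0,"rz": 0},
    {"jaw": 0,"x": 0,"y": 0,"z": 0,"rx": 0,"ry": 0,"rz": -7.7},
    {"jaw": 0,"x": 0,"y": 0,"z": 0,"rx": 0,"ry": 0,"rz": 0}
  ]
}}

```text
time: 15.78
tcp_pos: [424.6, 253.1, 171.1]
ee_rot: [0.001, -0.137, 0.991, 0.001]
force: [-0.1, -0.1, -1.1]
width: 23.2
gripper_force: 88.6
```

Call:
{"fn": "jog_arm", "kwargs": {
  "steps": [
    {"jaw": 0,"x": 0,"y": 0,"z": 0,"rx": 0,"ry": 0,"rz": 0},
    {"jaw": 0,"x": 0,"y": 0,"z": 0,"rx": 0,"ry": 0,"rz": 0}
  ]
}}

```text
time: 16.02
tcp_pos: [425.1, 251.1, 170.5]
ee_rot: [0.0, -0.136, 0.991, 0.0]
force: [-0.5, 0.7, -0.5]
width: 23.0
gripper_force: 88.6
```

Run:
```python
from h import *
for i in range(3):
    p,d=r.read_camera("wrist");S=r.state();t,T=tool(S);print(t.round(1),T[:,0].round(3))
k=r.calibration("wrist");cv2.imwrite("pics/w4.png",p)
P=cloud(k,d);z=P[...,2]
m=(z>46)&(z<54)&(abs(P[...,0]-425)<60)&(abs(P[...,1]-252)<60);q=P[m];print(cv2.minAreaRect(q[:,:2].astype(np.float32)))
g=p.copy()
for X in ((425.5,252.5,50),(t[0],t[1],50)):
    c=k["R"]@np.array(X)+k["t"];print(k["fx"]*c[0]/c[2]+k["cx"],k["fy"]*c[1]/c[2]+k["cy"])
```

```text
[425.  251.1 170.4] [-0.963 -0.27  -0.   ]
[424.9 251.2 170.4] [-0.963 -0.27  -0.   ]
[424.8 251.3 170.4] [-0.963 -0.27  -0.   ]
((426.0412902832031, 253.7826385498047), (70.5624771118164, 70.21785736083984), 5.261900424957275)
324.71664868868663 230.07940950766033
323.4128390806476 228.813805402051
```

View pics/w4.png

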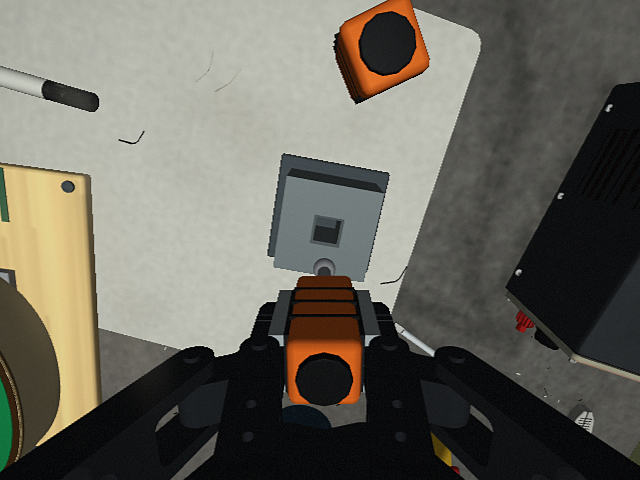

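The wrist image shows the empty hole at about (327,231), and the held ball above it at (324,267).

Run:
```python
from h import *
k=r.calibration("wrist");p=cv2.imread("pics/w4.png");t,T=tool();print(t.round(1))
g=cv2.cvtColor(p,cv2.COLOR_BGR2GRAY)
roi=g[210:252,305:350]; m=(abs(roi.astype(int)-int(np.median(roi)))>12).astype(np.uint8)
n,l,s,c=cv2.connectedComponentsWithStats(cv2.morphologyEx(m,cv2.MORPH_CLOSE,np.ones((5,5))));i=1+s[1:,4].argmax();print(s[i])
ctr=cv2.minAreaRect(np.argwhere(l==i)[:,::-1].astype(np.float32));h=np.array(ctr[0])+[305,210];print(ctr,h,ray(k,h,50))
hc=ray(k,h,50)[0]
b=g[252:275,305:345];cr=cv2.HoughCircles(cv2.resize(b,None,fx=4,fy=4),cv2.HOUGH_GRADIENT,1,100,param1=80,param2=12,minRadius=25,maxRadius=60)
print(cr)
if cr is not None:
    bp=cr[0,0,:2]/4+[305,252];print(bp,ray(k,bp,t[2]-60+16))
x=hc-t;print("hole-tcp world",x[:2].round(1),"tool",(x@T)[:2].round(1))
x=np.array([425.9,253.2,0])-t;print("tool for 425.9,253.2",(x@T)[:2].round(1))
```

```text
[424.8 251.3 170.4]
[  4   4  36  34 877]
((21.27027130126953, 20.378379821777344), (31.564605712890625, 29.59181785583496), 9.462321281433105) [326.2702713  230.37837982] [[425.41177232 253.65395343  50.        ]]
[[[77.5 72.5 48.3]]]
[324.375 270.125] [[425.48193587 252.10184162 126.36061571]]
hole-tcp world [0.6 2.3] tool [-1.2  2.1]
tool for 425.9,253.2 [-1.5  1.5]
```

Call:
{"fn": "jog_arm", "kwargs": {
  "steps": [
    {"jaw": 0,"x": -0.08,"y": 0.17,"z": 2,"rx": 0,"ry": 0,"rz": 0},
    {"jaw": 0,"x": 0,"y": 0,"z": 3,"rx": 0,"ry": 0,"rz": 0},
    {"jaw": 0,"x": 0,"y": 0,"z": 1.2,"rx": 0,"ry": 0,"rz": 0},
    {"jaw": 0,"x": 0,"y": 0,"z": 0,"rx": 0,"ry": 0,"rz": 0},
    {"jaw": 0,"x": 0,"y": 0,"z": 0.3,"rx": 0,"ry": 0,"rz": 0}
  ]
}}

```text
time: 16.8
tcp_pos: [425.5, 254.0, 106.0]
ee_rot: [0.001, -0.137, 0.991, 0.001]
force: [-0.2, -0.2, -0.5]
width: 23.4
gripper_force: 88.5
```

Call:
{"fn": "jog_arm", "kwargs": {
  "steps": [
    {"jaw": 0,"x": 0,"y": 0,"z": 0.5,"rx": 0,"ry": 0,"rz": 0},
    {"jaw": 0,"x": 0,"y": 0,"z": 0.5,"rx": 0,"ry": 0,"rz": 0},
    {"jaw": 0,"x": 0,"y": 0,"z": 0.2,"rx": 0,"ry": 0,"rz": 0},
    {"jaw": 0,"x": 0,"y": 0,"z": 0,"rx": 0,"ry": 0,"rz": 0}
  ]
}}

```text
time: 17.3
tcp_pos: [424.8, 253.5, 93.2]
ee_rot: [-0.0, -0.137, 0.991, -0.0]
force: [0.2, 0.4, -1.4]
width: 23.1
gripper_force: 88.5
```

```bash
python3 -c "
from h import *
rep()"
```

```text
17.3 jig [-150.6  318.4   93.2] F [ 0.2   0.34 -1.36] w 23.1 Mjig [ 0.033  0.041 -0.002] [[-0.991, -0.135, -0.0], [-0.135, 0.991, -0.0], [0.0, -0.0, -1.0]]
```

The ball is in the hole without force; lowering the rest.

Call:
{"fn": "jog_arm", "kwargs": {
  "steps": [
    {"jaw": 0,"x": 0,"y": 0,"z": 1,"rx": 0,"ry": 0,"rz": 0},
    {"jaw": 0,"x": 0,"y": 0,"z": 1,"rx": 0,"ry": 0,"rz": 0},
    {"jaw": 0,"x": 0,"y": 0,"z": 0.8,"rx": 0,"ry": 0,"rz": 0},
    {"jaw": 0,"x": 0,"y": 0,"z": 0.2,"rx": 0,"ry": 0,"rz": 0},
    {"jaw": 0,"x": 0,"y": 0,"z": 0,"rx": 0,"ry": 0,"rz": 0}
  ]
}}

```text
time: 17.92
tcp_pos: [424.9, 253.5, 63.1]
ee_rot: [-0.0, -0.137, 0.991, -0.0]
force: [-0.2, 0.4, -1.3]
width: 22.8
gripper_force: 88.5
```

Call:
{"fn": "jog_arm", "kwargs": {
  "steps": [
    {"jaw": 0,"x": 0,"y": 0,"z": 0.1,"rx": 0,"ry": 0,"rz": 0},
    {"jaw": 0,"x": 0,"y": 0,"z": 0,"rx": 0,"ry": 0,"rz": 0}
  ]
}}

```text
time: 18.18
tcp_pos: [425.0, 253.6, 62.5]
ee_rot: [0.0, -0.137, 0.991, 0.0]
force: [0.6, -1.1, -1.3]
width: 22.7
gripper_force: 88.5
```

Call:
{"fn": "jog_arm", "kwargs": {
  "steps": [
    {"jaw": 0,"x": 0,"y": 0,"z": 0.1,"rx": 0,"ry": 0,"rz": 0},
    {"jaw": 0,"x": 0,"y": 0,"z": 0,"rx": 0,"ry": 0,"rz": 0}
  ]
}}

```text
time: 18.42
tcp_pos: [425.0, 253.6, 61.3]
ee_rot: [0.0, -0.137, 0.991, 0.0]
force: [-0.4, 0.4, -1.3]
width: 22.9
gripper_force: 88.5
```

Call:
{"fn": "jog_arm", "kwargs": {
  "steps": [
    {"jaw": 0,"x": 0,"y": 0,"z": 0.1,"rx": 0,"ry": 0,"rz": 0},
    {"jaw": 0,"x": 0,"y": 0,"z": 0,"rx": 0,"ry": 0,"rz": 0}
  ]
}}

```text
time: 18.68
tcp_pos: [425.0, 253.5, 61.3]
ee_rot: [0.0, -0.137, 0.991, 0.0]
force: [-1.6, -1.0, 10.5]
width: 22.8
gripper_force: 90.4
```

Call:
{"fn": "jog_arm", "kwargs": {
  "steps": [
    {"jaw": 0,"x": 0,"y": 0,"z": 0.05,"rx": 0,"ry": 0,"rz": 0},
    {"jaw": 0,"x": 0,"y": 0,"z": 0,"rx": 0,"ry": 0,"rz": 0}
  ]
}}

```text
time: 18.92
tcp_pos: [425.0, 253.5, 61.2]
ee_rot: [0.001, -0.137, 0.991, 0.0]
force: [-2.4, -0.7, 15.1]
width: 22.8
gripper_force: 90.9
```

Seated at the original height (61.2 mm); releasing.

Call:
{"fn": "jog_arm", "kwargs": {
  "steps": [
    {"jaw": 0,"x": 0,"y": 0,"z": -0.12,"rx": 0,"ry": 0,"rz": 0},
    {"jaw": 0.6,"x": 0,"y": 0,"z": 0,"rx": 0,"ry": 0,"rz": 0},
    {"jaw": 1,"x": 0,"y": 0,"z": 0,"rx": 0,"ry": 0,"rz": 0},
    {"jaw": 1,"x": 0,"y": 0,"z": 0,"rx": 0,"ry": 0,"rz": 0},
    {"jaw": 1,"x": 0,"y": 0,"z": 0,"rx": 0,"ry": 0,"rz": 0}
  ],
  "newtons": 20
}}

```text
time: 19.55
tcp_pos: [424.9, 253.5, 60.9]
ee_rot: [-0.0, -0.137, 0.991, 0.0]
force: [0.8, -0.5, 0.4]
width: 85.4
gripper_force: 0.0
```

Call:
{"fn": "jog_arm", "kwargs": {
  "steps": [
    {"jaw": 1,"x": 0,"y": 0,"z": -3,"rx": 0,"ry": 0,"rz": 0},
    {"jaw": 1,"x": 0,"y": 0,"z": -5,"rx": 0,"ry": 0,"rz": 0},
    {"jaw": 1,"x": 0,"y": 0,"z": -5,"rx": 0,"ry": 0,"rz": 0},
    {"jaw": 1,"x": 0,"y": 0,"z": -3,"rx": 0,"ry": 0,"rz": 0},
    {"jaw": 1,"x": 0,"y": 0,"z": 0,"rx": 0,"ry": 0,"rz": 0}
  ]
}}

```text
time: 20.18
tcp_pos: [426.1, 254.3, 223.0]
ee_rot: [0.002, -0.137, 0.991, 0.001]
force: [0.5, -0.5, -0.5]
width: 85.8
gripper_force: 0.0
```

Run:
```python
from h import *
for i in range(3): p,d=r.read_camera("wrist")
k=r.calibration("wrist");cv2.imwrite("pics/w5.png",p);P=cloud(k,d);z=P[...,2]
m=(z>98)&(z<116)&(abs(P[...,0]-425)<30)&(abs(P[...,1]-252)<30);q=P[m];print(cv2.minAreaRect(q[:,:2].astype(np.float32)),np.percentile(q[:,2],[5,50,95]));rep()
```

```text
((424.6200256347656, 253.25634765625), (23.37521743774414, 23.52427101135254), 15.60568618774414) [101.30005257 104.71033446 108.01584048]
20.325 jig [-151.2  317.7  220. ] F [-0.85  0.35 -0.15] w 85.2 Mjig [-0.    -0.025  0.065] [[-0.991, -0.135, -0.002], [-0.135, 0.991, -0.001], [0.002, -0.001, -1.0]]
```

View pics/w5.png

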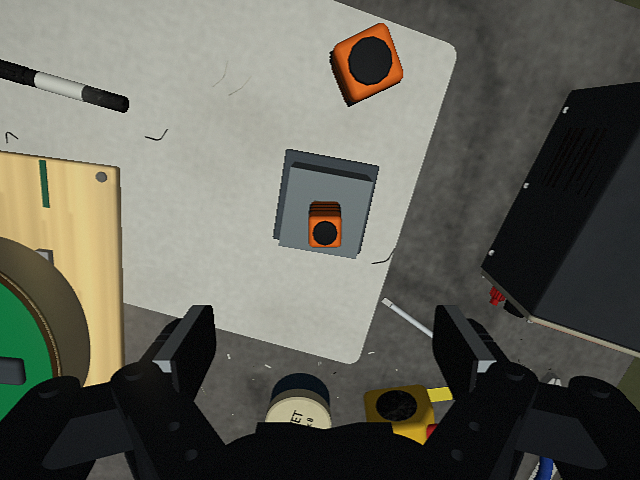

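The image shows the stylus upright and fully down in its holder, cap at (325,232) and at its starting height. Everything else is where it was.

```bash
python3 -c "
from workcell import r
print(r.hand_in())"
```

```text
the job is handed in; nothing more can be done
None
```

The stylus traced the wall from the green mark to past the red mark in one pass, with readings between about 1 and 6.5 N (lightest just past the middle). It is back upright and fully down in its holder, and the job is handed in after about 20 s of robot time, with no verdict returned.

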